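# Park a filling nozzle in the spring-loaded rinse column

## Task

Park the filling nozzle with the middle-sized collar, of the three in the white rack, in the spring-loaded rinse column: push it straight down, tip first, until the two catches have snapped over its collar and hold it down, then let go. Leave the other two nozzles in their places in the rack.

Things in the scene. Friction and masses are not known exactly. Their poses are not given: they have to be found in the camera images.
- nozzle: steel filling nozzle to park, 118 mm tall, 0.11-0.21 kg. Origin: centre of its underside; z up the stem. From there up: tip 18 mm in diameter to 28 mm, round collar 40 mm in diameter (bevelled below) to 38 mm, round stem 15 mm in diameter (grip here) to 118 mm. Stands in a white rack block 35 mm high, collar on its top, origin 7 mm above the table. Three in a row, 85 mm apart, any order.
- column: square tube fixed to the table, 52 mm inside, flared mouth 68 mm wide, rim 119 mm up. Origin: on its axis at the table; z up. With the nozzle's origin 84 mm above it the tip meets a sprung plunger: 4 N, rising 2 N per 10 mm, hard stop at 33 mm. Two hinged catches fold aside (to 4 N more) and snap over the collar at 39 mm or lower; let go, it rises to about 50 mm, held. Pushed less, it springs back.
- slim_nozzle: steel filling nozzle like nozzle, but with the smallest collar, 30 mm in diameter (tip, stem, heights and origin the same; about 0.14 kg). Stands in the same rack; leave it there.
- broad_nozzle: steel filling nozzle like nozzle, but with the largest collar, 56 mm in diameter (tip, stem, heights and origin the same; about 0.22 kg). Stands in the same rack; leave it there.

How it is judged:
By the outcome, as a careful person would: the job done as asked, in the order asked, and still so for the second after the job is handed in, with the robot touching nothing.
It also fails if it takes over 35 s, if anything falls off the work surface, if the arm or the gripper's body presses on something with over 40 N, if the wrist force passes 120 N, or if a joint passes its speed limit or range.

## Robot

A 6-joint arm with a two-finger parallel gripper is mounted at the origin on the work surface. World frame = base frame: x ahead of the robot, y to its left, z up, the work surface at z = 0. Lengths are in m, angles in rad, forces in N, time in s.
With the tool pointing down it reaches from about 0.35 to 0.975 m from the base axis. Payload 4.9 kg.
Tool frame: the origin (TCP) lies at the very end of the fingers, on their centre line; the grasp point (between the pads) lies 19 mm behind it (env.tcp_to_grasp is the distance from the TCP to the grasp point, in m); x points along the fingers, y is the direction in which the jaws open and shut, and the axes are right-handed (so a half turn about x gives the same grasp; the last joint's range is limited). The gripper opens to 85 mm and grips with 20 to 120 N. Pads are 22 mm wide; open, the fingers measure 114 mm over their backs; the gripper's body (76 mm by 85 mm) begins 54 mm behind the grasp point. The pads swing forward as they close: fully open they stand 13 mm farther back than shut.
Start: joints at [1.113, 0.053, 1.613, -0, 1.476, -0.119], TCP at [0.208, 0.589, 0.231] pointing down, gripper open.
Joint ranges: [-3.01, 3.01], [-1.01, 2.22], [0.06, 2.58], [-1.02, 4.17], [0.09, 2.62], [-3.14, 3.14]. Speed limits (rad/s): [2.57, 2.57, 3.14, 3.14, 3.14, 3.14].

## Interface

Orientations are given as a unit quaternion [x, y, z, w].
In Python, from station import env gives the robot as it stands. The module is installed in compiled form; this text tells all that it offers.
- The arm moves only by the tool step_arm, never from a script. Its argument "steps" is a list of rows, each a list of 5 numbers: the shift along the tool's x, y, z in m, then the turn about the tool's x in rad, then the finger opening in m, from 0 to 0.0854. In form: [[x, y, z, twist, claw], ...]. A call has 1 to 5 rows; each row is the pose to reach, as a shift and turn from the pose commanded when the call began, along the tool's axes at that moment; what a row does not reach only later rows make up. A row lasts 1/8 s, in which the tool goes at most 62.5 mm and 10.7 degrees, less where a joint would pass 70% of its speed; a pose out of reach is approached as far as the arm can. A call with a gripper value outside its range is refused whole. The fingers move at their own pace and stop on an object; the grip force is fixed at half the most. Time passes only in rows, so rows that repeat a pose let the fingers close. It gives the time, the measured TCP pose, the force and the opening at its end, in the units of the state.
- env.get_obs(): the state, without advancing time (a new reading comes with each control period).
- env.get_image(name): name is "scene" or "top" or "wrist"; returns the picture (400x640x3 uint8, blue, green, red); there is no depth.
- env.camera_info(name): a dict with "vfov" (degrees; the focal length in pixels is half the picture's height over the tangent of half this angle, whatever the lens; pixels are square), "cx", "cy" (the principal point, pixels), "k1" (the pictures are not rectified: a ray, as slopes to the right and down, at radius r is drawn at 1 + k1 r^2 times it, then the intrinsics apply), "world_from_camera" (4x4, takes a point from camera to world coordinates). Camera axes: x right, y down, z forward; pixel columns grow to the right and rows downward; lengths in m; the calibration is good to about 2 mm. A picture is of the moment at which its call begins: read the wrist's pose just before it. camera_info takes no time and is no camera call; for the wrist camera it gives the pose at the moment of the call.
- env.hand_in(): hands the job in, once; it reports no verdict.
The state is a dict: "t": time; "q": joint angles; "dq": joint speeds; "effort": joint torques, N m; "position": TCP position; "ee_rot": TCP orientation; "ft_force": force on the tool from outside, world axes, zero at the start; "moment": the same for the moment, N m; "finger_gap": finger opening in m.
Only numpy, scipy, OpenCV 4.12 (cv2) and the standard library are available. Lean on these libraries where they do the work, as an engineer would, in place of code of your own. Each camera call takes 0.05 s, during which the arm holds its last target.

## Working session

There is one attempt and no reset: what is moved stays moved. The work goes in short steps, Python scripts to look and compute and a tool call to move; the robot and the scene stay as the last step left them, time stands still between calls to the robot, and variables do not carry over. Pictures are saved under pics/ and viewed, and the job is handed in when it is done.

Besides the shell and the picture viewer there is one more tool, called after "Emit:" as name(argument=value, ...) on one line, values as JSON. step_arm: Moves the arm, as the interface text tells. Its arguments: {"type":"object","properties":{"steps":{"type":"array"}},"required":["steps"]}

```bash
mkdir -p pics
cat > h.py <<'E'
import numpy as np, cv2
from station import env
def snap(n,f):
    ci=env.camera_info(n); im=env.get_image(n); cv2.imwrite('pics/'+f,im); return im,ci
def ray(ci,u,v):
    f=200/np.tan(np.radians(ci['vfov'])/2)
    K=np.array([[f,0,ci['cx']],[0,f,ci['cy']],[0,0,1]])
    p=cv2.undistortPointsIter(np.array([[[u,v]]],float),K,np.array([ci['k1'],0,0,0.]),None,None,(3,50,1e-10))[0,0]
    T=np.array(ci['world_from_camera']); return T[:3,3],T[:3,:3]@np.array([p[0],p[1],1])
def onz(ci,u,v,z):
    o,d=ray(ci,u,v); return o+d*(z-o[2])/d[2]
E
python3 - <<'E'
from h import *
for n in ['scene','top','wrist']:
    im,ci=snap(n,n+'0.png'); print(n,ci['vfov'],ci['cx'],ci['cy'],ci['k1']); print(np.round(ci['world_from_camera'],3))
o=env.get_obs(); print(o, env.tcp_to_grasp)
E
```

```text
scene 44.553559441477105 318.8626608484847 202.83384149948088 -0.1492906510673831
[[-0.845  0.315 -0.431  1.021]
 [ 0.534  0.51  -0.674  0.72 ]
 [ 0.007 -0.8   -0.6    0.722]
 [ 0.     0.     0.     1.   ]]
top 50.46500939622245 321.633481208763 204.84344221825884 -0.0180051684663144
[[-0.006 -0.991  0.133  0.437]
 [-1.     0.008  0.015 -0.063]
 [-0.016 -0.133 -0.991  0.782]
 [ 0.     0.     0.     1.   ]]
wrist 60.40036106916154 319.6462813957924 204.14500243953256 -0.051199514013225256
[[ 0.332  0.901  0.279  0.137]
 [ 0.943 -0.317 -0.099  0.615]
 [-0.001  0.297 -0.955  0.372]
 [ 0.     0.     0.     1.   ]]
{'t': 0.15, 'q': array([ 1.11299776e+00,  5.32116635e-02,  1.61398701e+00,  9.07701022e-06,
        1.47604360e+00, -1.18999210e-01]), 'dq': array([ 0.00020807, -0.0016068 , -0.00319552, -0.00029631,  0.00026238,
        0.00030519]), 'effort': array([-2.99562398e-04, -3.94246495e+01, -3.70720732e+01, -1.38390405e-04,
        4.79292590e-03,  1.09730763e-06]), 'position': array([0.20749533, 0.58901952, 0.23033643]), 'ee_rot': array([ 0.11865362,  0.69715402, -0.11977009,  0.69681613]), 'ft_force': array([-0.3133522 , -0.19205528,  0.48864895]), 'moment': array([-0.01649173, -0.0148234 , -0.05103128]), 'finger_gap': 0.08563481715853602} 0.0187
```

```bash
ls pics
```

```text
scene0.png
top0.png
wrist0.png
```

View pics/scene0.png

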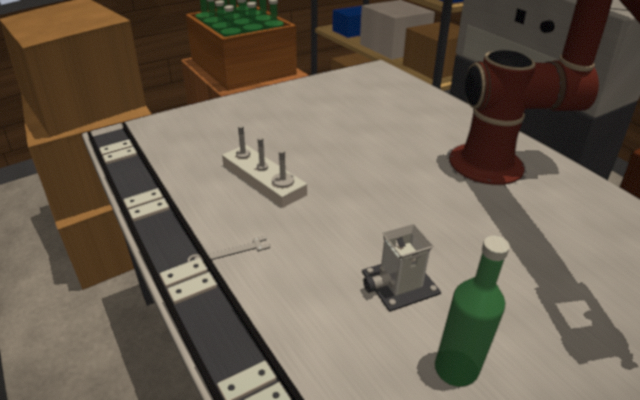

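View pics/top0.png

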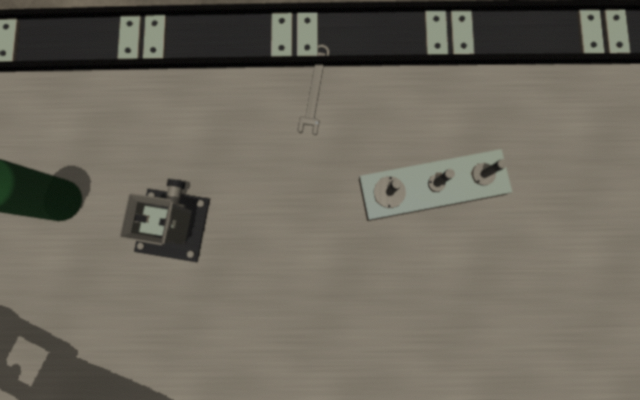

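View pics/wrist0.png

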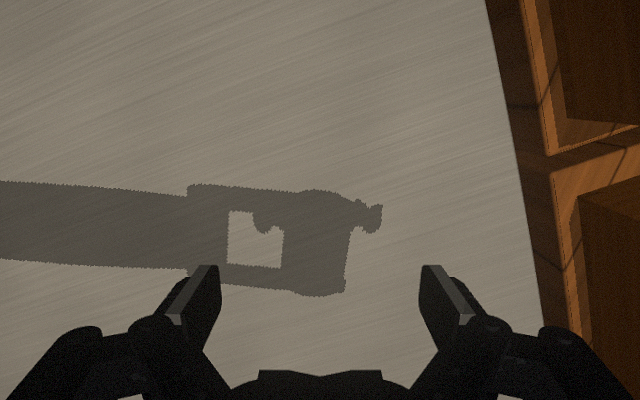

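The top view shows the rack at (360–512, 150–220) with collars near (390,192), (438,181) and (484,174). The column mouth is at about (150,220). I'll zoom in to measure these.

Run:
```python
from h import *
im=cv2.imread('pics/top0.png')
a=cv2.resize(im[140:230,350:520],None,fx=4.5,fy=4.5,interpolation=cv2.INTER_CUBIC)
cv2.imwrite('pics/rackz.png',a)
b=cv2.resize(im[170:270,110:220],None,fx=5,fy=5,interpolation=cv2.INTER_CUBIC)
cv2.imwrite('pics/colz.png',b)
im=cv2.imread('pics/scene0.png')
b=cv2.resize(im[120:210,215:315],None,fx=6,fy=6,interpolation=cv2.INTER_CUBIC)
cv2.imwrite('pics/racks.png',b)
b=cv2.resize(im[220:310,355:445],None,fx=6,fy=6,interpolation=cv2.INTER_CUBIC)
cv2.imwrite('pics/cols.png',b)
```

```text
(no output)
```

View pics/rackz.png

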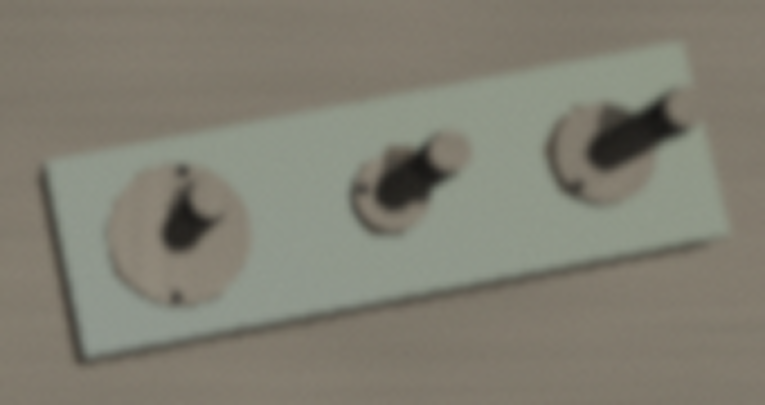

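View pics/colz.png

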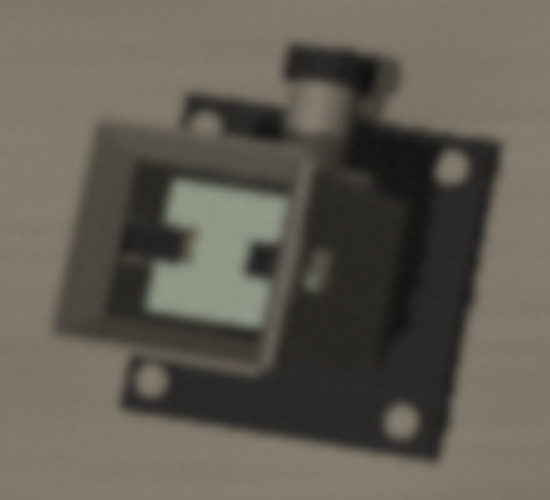

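View pics/racks.png

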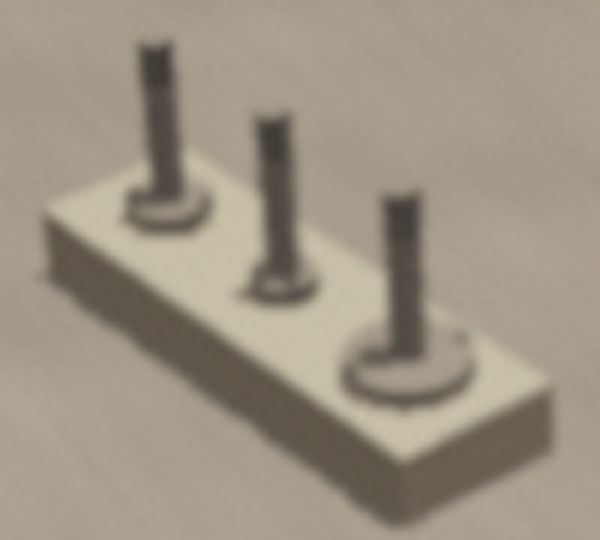

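View pics/cols.png

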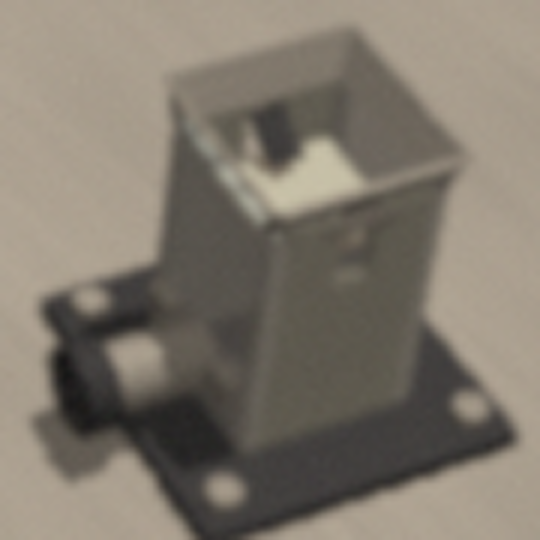

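The right-hand (far −y) nozzle has the middle collar. In the zoomed crop its collar is at (602,155) and its stem top at (682,107). The column rim corners are (100,122), (310,150), (268,375) and (55,332).

Run:
```python
from h import *
c=env.camera_info('top'); s=env.camera_info('scene')
def P(ci,pt,f,off,z): return onz(ci,(pt[0]+.5)/f-.5+off[0],(pt[1]+.5)/f-.5+off[1],z)
R=lambda p,z:P(c,p,4.5,(350,140),z)
for n,col,st,ed in [('broad',(179,234),(209,202),((107,234),(251,234))),('slim',(391,195),(448,151),((350,195),(432,195))),('mid',(602,155),(682,107),((546,155),(658,155)))]:
    print(n,R(col,.045),R(st,.125),'diam',np.linalg.norm(R(ed[0],.045)-R(ed[1],.045)))
S=lambda p,z:P(s,p,6,(215,120),z)
print('scene tops',S((156,47),.125),S((273,119),.125),S((402,196),.125))
print('rack corners',[R(p,.035).round(3) for p in [(47,163),(685,42),(730,232),(83,358)]])
C=lambda p,z:P(c,p,5,(110,170),z)
q=np.array([C(p,.119) for p in [(100,122),(310,150),(268,375),(55,332)]]);print('rim',q,q.mean(0),np.linalg.norm(np.roll(q,1,0)-q,axis=1))
q=np.array([C(p,.0) for p in [(187,95),(502,143),(438,460),(122,407)]]);print('base',q.round(3),q.mean(0))
q=np.array([C(p,.003) for p in [(208,122),(452,166),(401,421),(151,381)]]);print('bolts',q.mean(0))
S2=lambda p,z:P(s,p,6,(355,220),z)
q=np.array([S2(p,.119) for p in [(350,25),(465,160),(272,228),(172,80)]]);print('rim scene',q,q.mean(0),np.linalg.norm(np.roll(q,1,0)-q,axis=1))
q=np.array([S2(p,.003) for p in [(90,300),(475,405),(226,488)]]);print('bolts sc',q.round(3),(q[0]+q[1])/2)
```

```text
broad [ 0.55835414 -0.1711965   0.045     ] [ 0.55637434 -0.17025837  0.125     ] diam 0.056122976957023125
slim [ 0.57308354 -0.25442189  0.045     ] [ 0.57374588 -0.25426285  0.125     ] diam 0.032013514955359285
mid [ 0.58829369 -0.33771658  0.045     ] [ 0.58875592 -0.33697962  0.125     ] diam 0.04386572822515173
scene tops [ 0.590579   -0.33250684  0.125     ] [ 0.57603709 -0.24897038  0.125     ] [ 0.56046908 -0.16655561  0.125     ]
rack corners [array([ 0.589, -0.121,  0.035]), array([ 0.636, -0.377,  0.035]), array([ 0.559, -0.39 ,  0.035]), array([ 0.511, -0.134,  0.035])]
rim [[0.54605769 0.25408077 0.119     ]
 [0.53639672 0.18573651 0.119     ]
 [0.46503472 0.19616715 0.119     ]
 [0.4789574  0.26487441 0.119     ]] [0.50661163 0.22521471 0.119     ] [0.06796287 0.06902371 0.07212027 0.07010369]
base [[0.576 0.278 0.   ]
 [0.556 0.158 0.   ]
 [0.439 0.178 0.   ]
 [0.459 0.297 0.   ]] [0.50727963 0.22783405 0.        ]
bolts [0.50823842 0.23017068 0.003     ]
rim scene [[0.46729344 0.19713991 0.119     ]
 [0.48051085 0.26687102 0.119     ]
 [0.55137034 0.25827745 0.119     ]
 [0.53431102 0.18793106 0.119     ]] [0.50837141 0.22755486 0.119     ] [0.06764732 0.07097272 0.07137868 0.07238532]
bolts sc [[0.538 0.164 0.003]
 [0.458 0.274 0.003]
 [0.553 0.257 0.003]] [0.49843745 0.21888615 0.003     ]
```

```bash
cat >> h.py <<'E'
from scipy.spatial.transform import Rotation as Ro
def rel(target):
    o=env.get_obs(); R=Ro.from_quat(o['ee_rot']).as_matrix()
    print('t',o['t'],'pos',o['position'].round(4),'gap',round(o['finger_gap'],4),'F',o['ft_force'].round(1)); print('R',R.round(3).tolist())
    print('yaw of tool y',np.degrees(np.arctan2(R[1,1],R[0,1])))
    print('rel',(R.T@(np.array(target)-o['position'])).round(4))
E
python3 - <<'E'
from h import *
rel([.589,-.336,.22])
c=env.camera_info('top'); s=env.camera_info('scene')
b=onz(c,65,200,0); print('bottle base',b)
o,d=ray(s,495,240); 
# height at bottle's vertical, where ray closest to base xy
bs=onz(s,460,368,0);print(bs)
t=np.dot(bs[:2]-o[:2],d[:2])/np.dot(d[:2],d[:2]);print(o+t*d)
E
```

```text
t 0.15 pos [0.2075 0.589  0.2303] gap 0.0856 F [-0.3 -0.2  0.5]
R [[-0.001, 0.332, 0.943], [-0.001, 0.943, -0.332], [-1.0, -0.002, -0.0]]
yaw of tool y 70.58818663161105
rel [ 0.0114 -0.7456  0.6673]
bottle base [0.55531625 0.43481449 0.        ]
[5.49293127e-01 4.42873649e-01 1.11022302e-16]
[0.55396756 0.43520394 0.29295789]
```

Emit:
step_arm(steps=[[0,-0.045,0.04,-0.17,0.0854],[0,-0.09,0.08,-0.34,0.0854],[0,-0.135,0.12,-0.513,0.0854],[0,-0.18,0.16,-0.513,0.0854],[0,-0.225,0.2,-0.513,0.0854]])

```text
t: 0.78
position: [0.3218, 0.309, 0.231]
ee_rot: [-0.062, 0.704, 0.062, 0.704]
ft_force: [1.1, 0.4, -0.6]
finger_gap: 0.0852
```

```bash
python3 -c "
from h import *
rel([.589,-.336,.22])"
```

```text
t 0.775 pos [0.3218 0.309  0.231 ] gap 0.0852 F [ 1.1  0.4 -0.6]
R [[0.0, -0.174, 0.985], [-0.0, 0.985, 0.174], [-1.0, -0.0, 0.0]]
yaw of tool y 100.02026419186905
rel [ 0.0112 -0.6816  0.1509]
```

Emit:
step_arm(steps=[[0,-0.06,0.013,0,0.07],[0,-0.12,0.026,0,0.06],[0,-0.18,0.04,0,0.05],[0,-0.24,0.053,0,0.05],[0,-0.3,0.067,0,0.05]])

```text
t: 1.4
position: [0.4398, 0.0249, 0.2313]
ee_rot: [-0.061, 0.704, 0.061, 0.705]
ft_force: [0.5, -0.5, 0.1]
finger_gap: 0.0501
```

Emit:
step_arm(steps=[[0,-0.06,0.013,0,0.05],[0,-0.12,0.026,0,0.05],[0,-0.18,0.04,0,0.05],[0,-0.24,0.053,0,0.05],[0,-0.3,0.067,0,0.05]])

```text
t: 2.02
position: [0.5579, -0.2589, 0.2309]
ee_rot: [-0.061, 0.705, 0.062, 0.704]
ft_force: [0.7, 0.9, 0.3]
finger_gap: 0.05
```

Emit:
step_arm(steps=[[0,-0.06,0.012,0,0.05],[0,-0.082,0.017,0,0.05],[0,-0.082,0.017,0,0.05]])

```text
t: 2.4
position: [0.5883, -0.336, 0.2302]
ee_rot: [-0.06, 0.705, 0.061, 0.704]
ft_force: [-0.3, 0.3, 0.2]
finger_gap: 0.0502
```

```bash
python3 -c "
from h import *
rel([.589,-.336,.095])
snap('wrist','w1.png');snap('top','t1.png')"
```

```text
t 2.4 pos [ 0.5883 -0.336   0.2302] gap 0.0502 F [-0.3  0.3  0.2]
R [[-0.001, -0.171, 0.985], [0.001, 0.985, 0.171], [-1.0, 0.001, -0.001]]
yaw of tool y 99.87158201566702
rel [ 0.1352 -0.0003  0.0009]
```

View pics/w1.png

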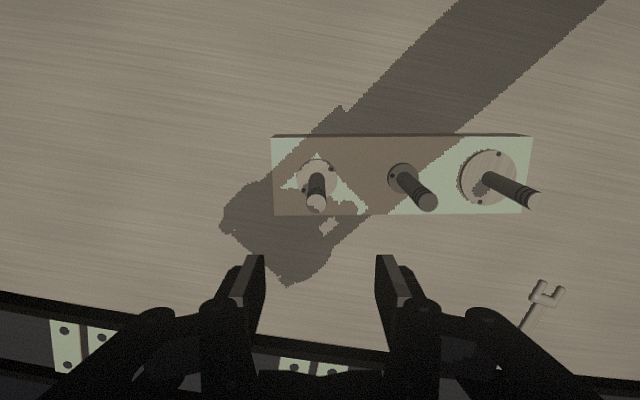

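The wrist view shows the middle-collar nozzle at the left, with its stem top at (317,202) and collar at about (317,178). The slim one is in the middle and the broad one is at the right.

```bash
python3 -c "
from h import *
ci=env.camera_info('wrist')
for p,z in [((317,203),.125),((317,179),.045),((428,202),.125),((537,198),.125)]: print(onz(ci,*p,z))
print('d',onz(ci,296,180,.045)-onz(ci,338,180,.045))
R=Ro.from_quat(env.get_obs()['ee_rot']).as_matrix(); print(R.T@(onz(ci,317,203,.125)-env.get_obs()['position']))
"
```

```text
[ 0.59028797 -0.33534319  0.125     ]
[ 0.59036795 -0.33574239  0.045     ]
[ 0.57495392 -0.25251119  0.125     ]
[ 0.5570825  -0.16937251  0.125     ]
d [ 0.0071039  -0.04049104  0.        ]
[ 0.1057561  -0.00178679  0.00195211]
```

Emit:
step_arm(steps=[[0.05,0,0.001,0,0.05],[0.1,0,0.001,0,0.05],[0.135,0,0.001,0,0.05],[0.135,0,0.001,0,0.05],[0.135,0,0.001,0,0.0]])

```text
t: 3.12
position: [0.5904, -0.3344, 0.0985]
ee_rot: [-0.062, 0.704, 0.061, 0.705]
ft_force: [-0.0, -0.2, 0.9]
finger_gap: 0.0331
```

Emit:
step_arm(steps=[[0,0,0,0,0],[0,0,0,0,0],[0,0,0,0,0]])

```text
t: 3.5
position: [0.591, -0.3356, 0.0996]
ee_rot: [-0.063, 0.703, 0.06, 0.706]
ft_force: [-0.2, 0.2, 6.7]
finger_gap: 0.0131
```

```bash
python3 -c "
from h import *
rel([.589,-.336,.26])
snap('wrist','w2.png');snap('scene','s2.png')"
```

```text
t 3.5 pos [ 0.591  -0.3356  0.0996] gap 0.0131 F [-0.2  0.2  6.7]
R [[0.004, -0.173, 0.985], [-0.003, 0.985, 0.173], [-1.0, -0.003, 0.004]]
yaw of tool y 99.97496095055814
rel [-0.1604 -0.0006 -0.0015]
```

View pics/w2.png

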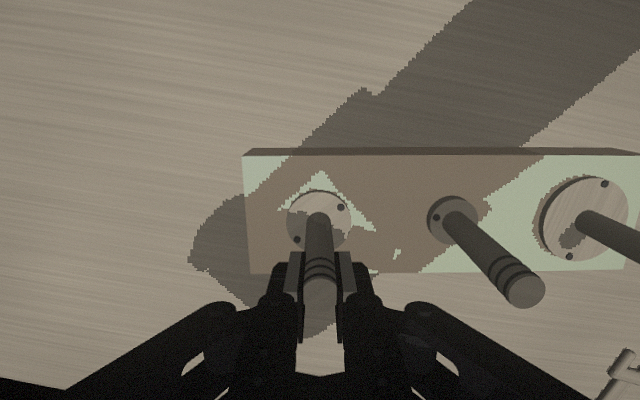

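View pics/s2.png

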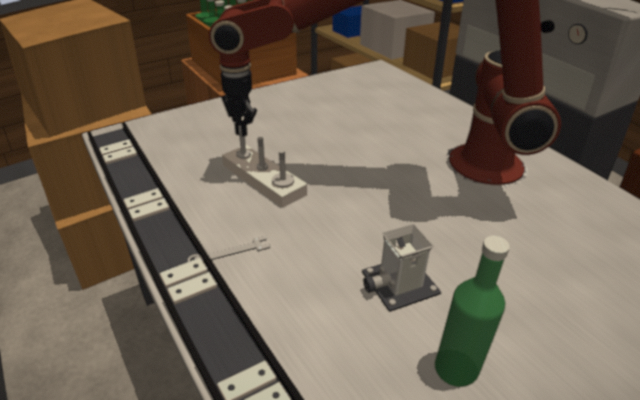

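Gripped: the wrist view shows the pads closed on the mid nozzle's stem near (320,270). Next I'll lift it straight up.

Emit:
step_arm(steps=[[-0.03,0,0,0,0],[-0.08,0,0,0,0],[-0.13,0,0,0,0],[-0.17,0,0,0,0],[-0.17,0,0,0,0]])

```text
t: 4.22
position: [0.5911, -0.3357, 0.2718]
ee_rot: [-0.064, 0.702, 0.059, 0.707]
ft_force: [-0.1, -0.3, -2.4]
finger_gap: 0.0128
```

```bash
python3 -c "
from h import *
rel([.5075,.227,.26])
snap('wrist','w3.png');snap('scene','s3.png')
im=cv2.imread('pics/s3.png');cv2.imwrite('pics/s3z.png',cv2.resize(im[60:220,190:330],None,fx=3.7,fy=3.7,interpolation=cv2.INTER_CUBIC))"
```

```text
t 4.225 pos [ 0.5911 -0.3357  0.2718] gap 0.0128 F [-0.1 -0.3 -2.4]
R [[0.007, -0.173, 0.985], [-0.005, 0.985, 0.173], [-1.0, -0.006, 0.006]]
yaw of tool y 99.97489991057876
rel [0.0083 0.5687 0.0151]
```

View pics/w3.png

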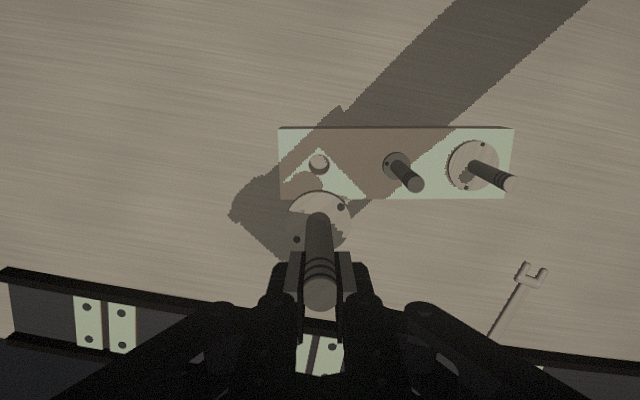

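View pics/s3z.png

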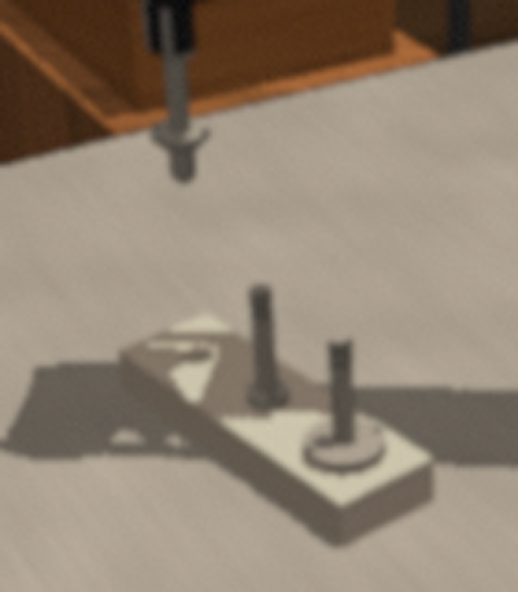

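The nozzle is held and hangs straight, with its collar at (320,220) in the wrist view. The rack hole at (319,163) is empty and the other two nozzles are untouched. Next is the carry to the column.

Emit:
step_arm(steps=[[0,0.04,0.001,0,0],[0,0.1,0.003,0,0],[0,0.16,0.005,0,0],[0,0.22,0.007,0,0],[0,0.28,0.008,0,0]])

```text
t: 4.95
position: [0.5469, -0.0553, 0.2626]
ee_rot: [-0.061, 0.706, 0.062, 0.703]
ft_force: [1.3, 0.3, -2.2]
finger_gap: 0.0131
```

Emit:
step_arm(steps=[[0,0.06,0.001,0,0],[0,0.12,0.003,0,0],[0,0.18,0.005,0,0],[0,0.24,0.006,0,0],[0,0.27,0.007,0,0]])

```text
t: 5.58
position: [0.5066, 0.212, 0.2627]
ee_rot: [-0.063, 0.706, 0.062, 0.702]
ft_force: [0.8, 1.0, -1.3]
finger_gap: 0.0129
```

Emit:
step_arm(steps=[[0,0.018,0,0,0],[0,0.018,0,0,0],[0,0.018,0,0,0]])

```text
t: 5.95
position: [0.5059, 0.2263, 0.2655]
ee_rot: [-0.061, 0.705, 0.061, 0.704]
ft_force: [-0.6, -0.7, -1.8]
finger_gap: 0.0129
```

```bash
python3 -c "
from h import *
rel([.5075,.227,.24])
snap('wrist','w4.png');snap('top','t4.png');snap('scene','s4.png')
im=cv2.imread('pics/s4.png');cv2.imwrite('pics/s4z.png',cv2.resize(im[150:310,330:470],None,fx=3.7,fy=3.7,interpolation=cv2.INTER_CUBIC))"
```

```text
t 5.95 pos [0.5059 0.2263 0.2655] gap 0.0129 F [-0.6 -0.7 -1.8]
R [[-0.001, -0.172, 0.985], [-0.001, 0.985, 0.172], [-1.0, -0.001, -0.001]]
yaw of tool y 99.91101747964991
rel [0.0255 0.0004 0.0017]
```

View pics/w4.png

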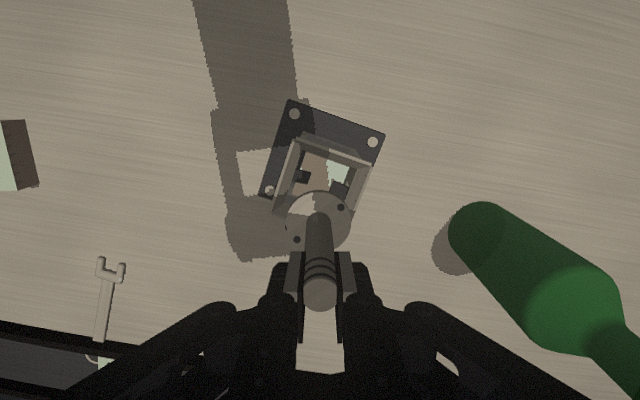

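View pics/s4z.png

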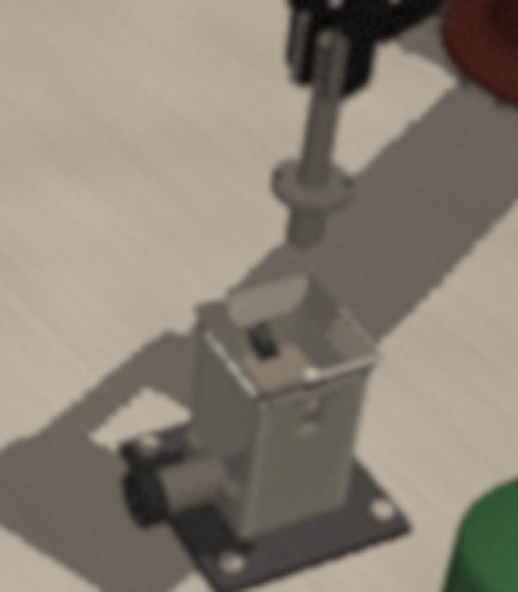

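```bash
python3 -c "
from h import *
ci=env.camera_info('wrist'); s=env.camera_info('scene')
b=[onz(ci,*p,.004) for p in [(294,114),(373,142),(269,190)]];print(b,(b[1]+b[2])/2)
print('collar wrist',onz(ci,319.5,222,.211), onz(ci,286,222,.211)-onz(ci,352,222,.211))
f=lambda p,z:onz(s,(p[0]+.5)/3.7-.5+330,(p[1]+.5)/3.7-.5+150,z)
print('collar scene',f((313,187),.211),'tip',f((304,238),.173))
im=cv2.imread('pics/w4.png');cv2.imwrite('pics/w4z.png',cv2.resize(im[90:270,220:400],None,fx=3.3,fy=3.3,interpolation=cv2.INTER_CUBIC))"
```

```text
[array([0.45553293, 0.18806762, 0.004     ]), array([0.4711444 , 0.28396098, 0.004     ]), array([0.54968957, 0.17158561, 0.004     ])] [0.51041699 0.22777329 0.004     ]
collar wrist [0.50472887 0.22614419 0.211     ] [ 0.00691958 -0.03981912  0.        ]
collar scene [0.50597806 0.22785114 0.211     ] tip [0.49984576 0.22123938 0.173     ]
```

View pics/w4z.png

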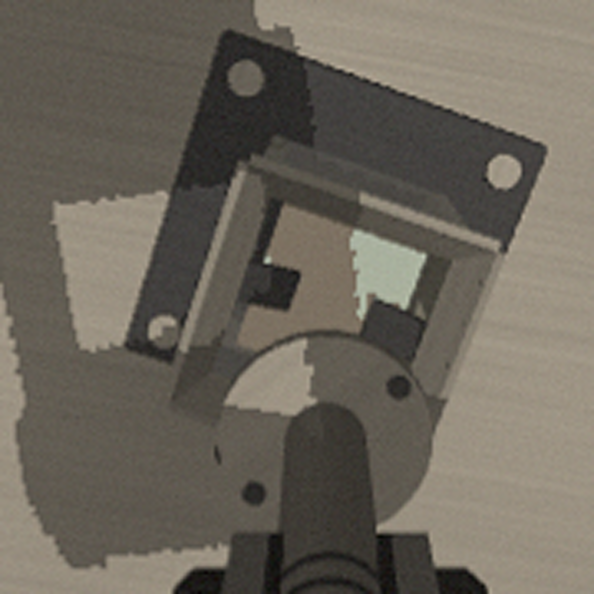

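View pics/t4.png

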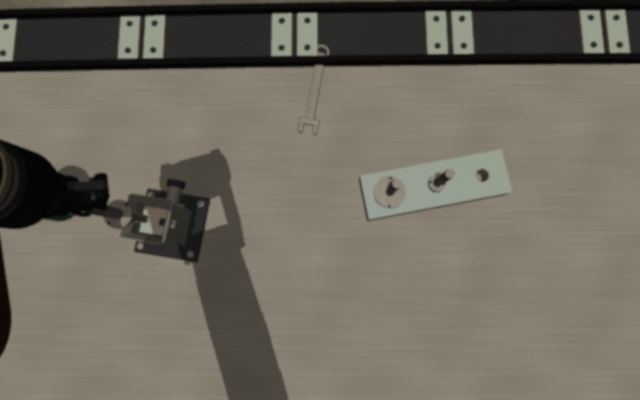

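The wrist view shows the column straight below the nozzle. All the axis estimates lie within 3 mm of (0.508, 0.2275), against 6 mm of clearance. I'll lower it until the collar sits just above the rim.

Emit:
step_arm(steps=[[0,0.001,0.002,0,0],[0.035,0.001,0.002,0,0],[0.065,0.001,0.002,0,0],[0.065,0.001,0.002,0,0],[0.065,0.001,0.002,0,0]])

```text
t: 6.72
position: [0.5084, 0.2289, 0.2028]
ee_rot: [-0.061, 0.704, 0.062, 0.705]
ft_force: [-1.3, 0.3, -1.7]
finger_gap: 0.0129
```

```bash
python3 -c "
from h import *
rel([.508,.2275,.1286])
snap('wrist','w5.png');snap('scene','s5.png')
im=cv2.imread('pics/s5.png');cv2.imwrite('pics/s5z.png',cv2.resize(im[170:310,330:470],None,fx=4,fy=4,interpolation=cv2.INTER_CUBIC))
im=cv2.imread('pics/w5.png');cv2.imwrite('pics/w5z.png',cv2.resize(im[90:270,220:400],None,fx=3.3,fy=3.3,interpolation=cv2.INTER_CUBIC))"
```

```text
t 6.725 pos [0.5084 0.2289 0.2028] gap 0.0129 F [-1.3  0.3 -1.7]
R [[0.002, -0.173, 0.985], [0.001, 0.985, 0.173], [-1.0, 0.0, 0.002]]
yaw of tool y 99.9678968326798
rel [ 0.0742 -0.0013 -0.0008]
```

View pics/w5z.png

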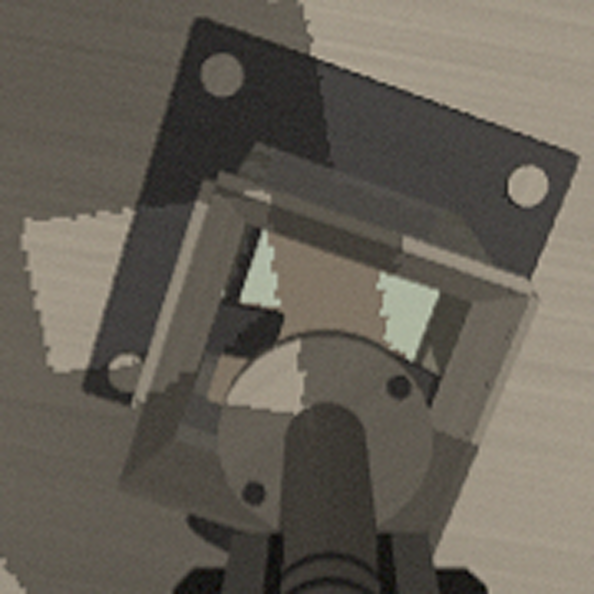

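View pics/s5z.png

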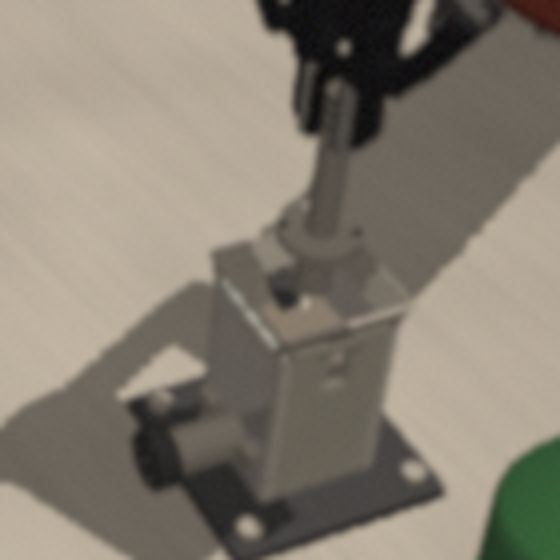

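```bash
python3 -c "
from h import *
ci=env.camera_info('wrist')
f=lambda p,z:onz(ci,(p[0]+.5)/3.3-.5+220,(p[1]+.5)/3.3-.5+90,z)
a,b,c=[f(p,.119) for p in [(211,180),(537,293),(120,487)]]
print(a,b,c,(b+c)/2,np.linalg.norm(a-b),np.linalg.norm(a-c))
print('collar',f((325,438),.148))
q=[f(p,.004) for p in [(528,186),(125,373)]];print(sum(q)/2)
"
```

```text
[0.46876893 0.19819975 0.119     ] [0.48002546 0.26733526 0.119     ] [0.53758909 0.18817188 0.119     ] [0.50880728 0.22775357 0.119     ] 0.07004590008333482 0.06954691093837123
collar [0.50803945 0.22815516 0.148     ]
[0.51087527 0.22717889 0.004     ]
```

The collar is centred on the mouth to within 1 mm. Next I'll push down in stages.

Emit:
step_arm(steps=[[0.02,-0.001,0,0,0],[0.035,-0.001,0,0,0],[0.045,-0.001,0,0,0],[0.05,-0.001,0,0,0],[0.05,-0.001,0,0,0]])

```text
t: 7.45
position: [0.5087, 0.228, 0.1523]
ee_rot: [-0.061, 0.704, 0.062, 0.705]
ft_force: [0.0, -0.3, 6.7]
finger_gap: 0.0129
```

```bash
python3 -c "
from h import *
rel([.508,.2275,.1286])
snap('wrist','w6.png');snap('scene','s6.png')
im=cv2.imread('pics/s6.png');cv2.imwrite('pics/s6z.png',cv2.resize(im[170:310,330:470],None,fx=4,fy=4,interpolation=cv2.INTER_CUBIC))"
```

```text
t 7.45 pos [0.5087 0.228  0.1523] gap 0.0129 F [ 0.  -0.3  6.7]
R [[0.002, -0.173, 0.985], [0.0, 0.985, 0.173], [-1.0, -0.0, 0.002]]
yaw of tool y 99.9824186316199
rel [ 0.0237 -0.0004 -0.0008]
```

View pics/w6.png

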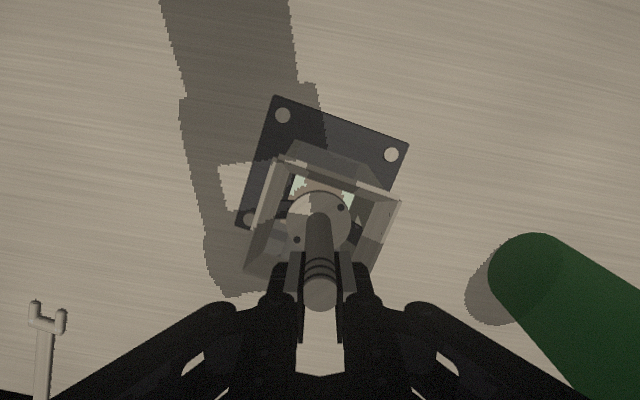

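View pics/s6z.png

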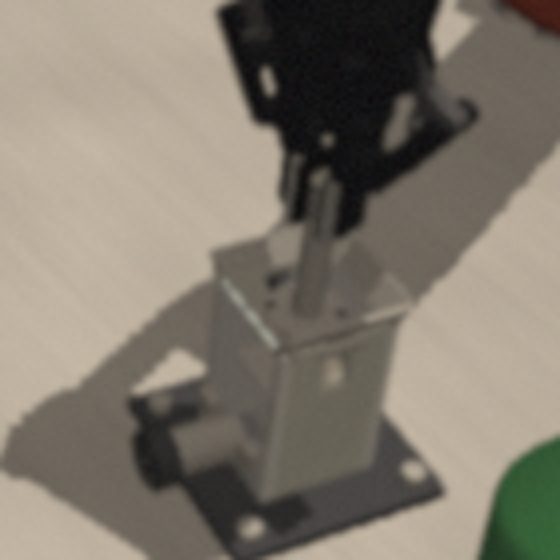

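Wrist force is 6.7 N, which fits the nozzle's origin being about 60 mm up with no slip. The collar is inside the tube. I need about 25 mm more to latch.

Emit:
step_arm(steps=[[0.008,0,0,0,0],[0.016,0,0,0,0],[0.022,0,0,0,0],[0.025,0,0,0,0],[0.025,0,0,0,0]])

```text
t: 8.18
position: [0.5093, 0.2282, 0.1284]
ee_rot: [-0.061, 0.703, 0.062, 0.706]
ft_force: [-0.3, -1.6, 10.0]
finger_gap: 0.013
```

```bash
python3 -c "
from h import *
rel([.508,.2275,.1286])
snap('wrist','w7.png')
im=cv2.imread('pics/w7.png');cv2.imwrite('pics/w7z.png',cv2.resize(im[110:330,220:420],None,fx=2.7,fy=2.7,interpolation=cv2.INTER_CUBIC))"
```

```text
t 8.175 pos [0.5093 0.2282 0.1284] gap 0.013 F [-0.3 -1.6 10. ]
R [[0.003, -0.173, 0.985], [0.001, 0.985, 0.173], [-1.0, 0.0, 0.003]]
yaw of tool y 99.98631050414932
rel [-0.0002 -0.0004 -0.0014]
```

View pics/w7z.png

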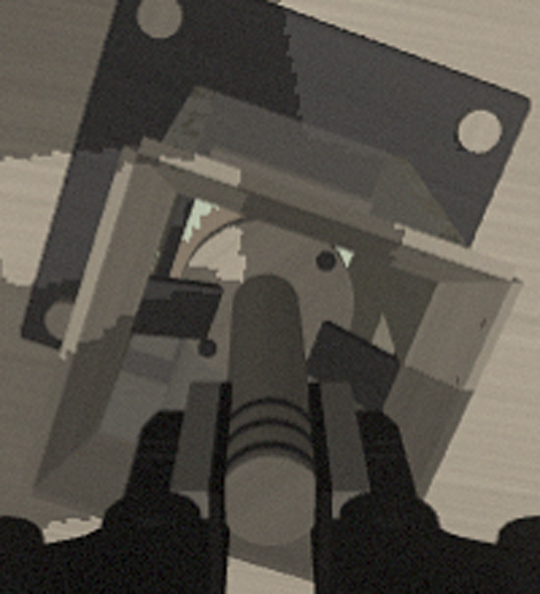

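The view shows both dark catches lying over the collar. I'll push a little deeper for margin, towards the hard stop.

Emit:
step_arm(steps=[[0.002,0,0,0,0],[0.004,0,0,0,0],[0.004,0,0,0,0]])

```text
t: 8.6
position: [0.5096, 0.2282, 0.1253]
ee_rot: [-0.061, 0.703, 0.062, 0.706]
ft_force: [-0.7, -0.9, 12.3]
finger_gap: 0.0126
```

Emit:
step_arm(steps=[[-0.006,0,0,0,0],[-0.012,0,0,0,0],[-0.016,0,0,0,0],[-0.016,0,0,0,0]])

```text
t: 9.1
position: [0.5092, 0.2282, 0.1406]
ee_rot: [-0.061, 0.703, 0.062, 0.706]
ft_force: [-1.4, -0.9, 7.9]
finger_gap: 0.0131
```

```bash
python3 -c "
from h import *
rel([.508,.2275,.1426])
snap('wrist','w8.png')
im=cv2.imread('pics/w8.png');cv2.imwrite('pics/w8z.png',cv2.resize(im[110:330,220:420],None,fx=2.7,fy=2.7,interpolation=cv2.INTER_CUBIC))"
```

```text
t 9.1 pos [0.5092 0.2282 0.1406] gap 0.0131 F [-1.4 -0.9  7.9]
R [[0.003, -0.173, 0.985], [0.001, 0.985, 0.173], [-1.0, 0.0, 0.003]]
yaw of tool y 99.98400056527748
rel [-0.002  -0.0005 -0.0012]
```

View pics/w8z.png

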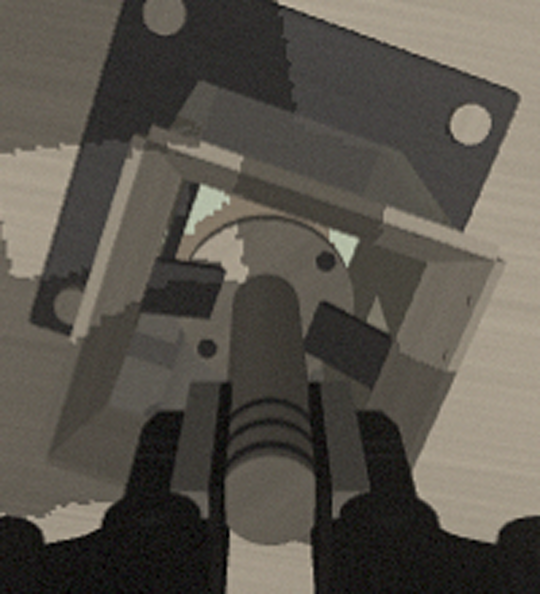

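Before letting go I'll raise it 4 mm more. If it is latched, the upward force should collapse.

Emit:
step_arm(steps=[[-0.002,0,0,0,0],[-0.004,0,0,0,0],[-0.004,0,0,0,0]])

```text
t: 9.52
position: [0.5084, 0.228, 0.143]
ee_rot: [-0.061, 0.704, 0.062, 0.705]
ft_force: [0.3, 0.4, 5.5]
finger_gap: 0.0129
```

Emit:
step_arm(steps=[[-0.002,0,0,0,0],[-0.002,0,0,0,0],[-0.002,0,0,0,0]])

```text
t: 9.9
position: [0.5075, 0.2278, 0.1434]
ee_rot: [-0.061, 0.705, 0.062, 0.704]
ft_force: [2.8, 2.0, -4.5]
finger_gap: 0.0128
```

The force swung from +5.5 N to −4.5 N with almost no rise, so the catches are holding. I'll ease back down, let go and retreat straight up.

Emit:
step_arm(steps=[[0.002,0,0,0,0],[0.002,0,0,0,0.05],[0.002,0,0,0,0.05],[0.002,0,0,0,0.05],[0.002,0,0,0,0.05]])

```text
t: 10.52
position: [0.5075, 0.2277, 0.1421]
ee_rot: [-0.062, 0.705, 0.061, 0.704]
ft_force: [-0.0, 0.4, 0.0]
finger_gap: 0.0503
```

Emit:
step_arm(steps=[[-0.02,0,0,0,0.05],[-0.06,0,0,0,0.05],[-0.11,0,0,0,0.05],[-0.14,0,0,0,0.05],[-0.14,0,0,0,0.05]])

```text
t: 11.15
position: [0.5095, 0.2284, 0.2879]
ee_rot: [-0.061, 0.701, 0.062, 0.707]
ft_force: [0.1, 0.6, 0.1]
finger_gap: 0.05
```

```bash
python3 -c "
from h import *
rel([.508,.2275,.1426])
a,_=snap('wrist','w9.png');b,_=snap('scene','s9.png');c,_=snap('top','t9.png')
z=lambda i:cv2.resize(i,(400,400),interpolation=cv2.INTER_CUBIC)
cv2.imwrite('pics/f.png',np.hstack([z(b[170:310,330:470]),z(a[80:300,210:430])]))"
```

```text
t 11.15 pos [0.5095 0.2284 0.2879] gap 0.05 F [0.1 0.6 0.1]
R [[0.008, -0.173, 0.985], [0.002, 0.985, 0.173], [-1.0, 0.001, 0.009]]
yaw of tool y 99.98608305603865
rel [ 0.1452 -0.0007 -0.0029]
```

View pics/f.png

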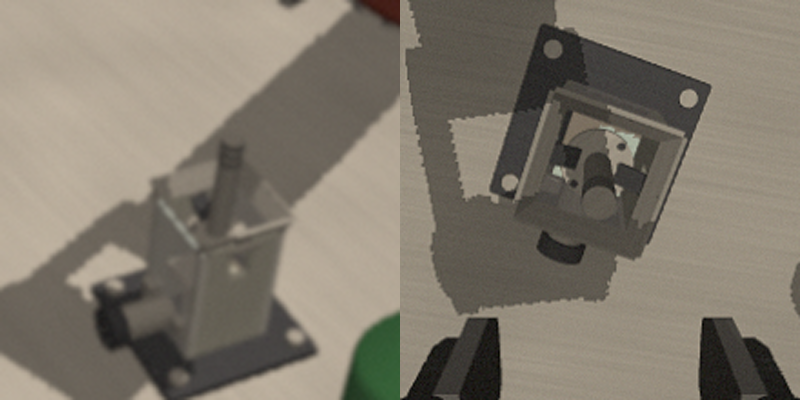

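View pics/t9.png

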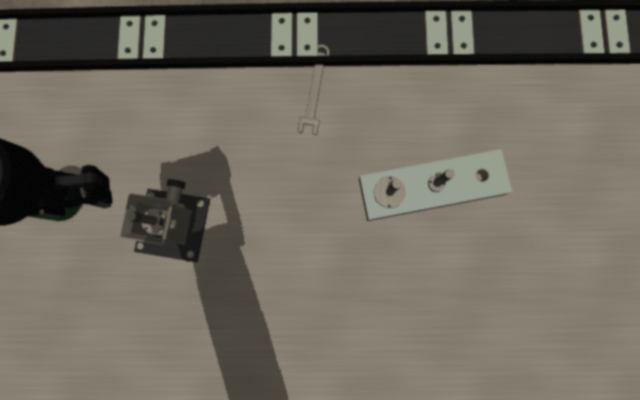

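```bash
python3 -c "
from h import *
o,d=ray(env.camera_info('scene'),330+232*.35,170+146*.35); p,e=ray(env.camera_info('wrist'),210+200*.55,80+203*.55)
s=np.linalg.lstsq(np.c_[d,-e],p-o,rcond=None)[0]; print(o+s[0]*d,p+s[1]*e)
env.hand_in(); print(env.get_obs()['t'])"
```

```text
[0.50438905 0.22686035 0.16197269] [0.50386837 0.22752635 0.16186671]
the job is handed in; nothing more can be done
the job is handed in; nothing more can be done
```

The middle-collar nozzle is parked in the rinse column, held down by both catches, and the job was handed in at about 11.3 s.

I took the nozzle at the far −y end of the rack, whose collar measured about 41 mm. I lifted it straight out, centred it over the column to within 1 mm, and pushed until the tool centre point (TCP) was about 33 mm above the height I computed for the nozzle's origin. Then I tested the latch, let go and moved clear.

**Checks that agreed:**
- **Latch:** while I eased the gripped nozzle upward, the wrist force went from +5.5 N to −4.5 N with almost no rise, so the catches were holding it.
- **After letting go:** the wrist force read about 0 N with the fingers clear above. The pictures show both catches over the collar.
- **Height:** the two camera views put the stem top at 162 mm. A latched nozzle should be at about 168 mm and a sprung-back one at about 202 mm.
- **Other nozzles:** the slim and broad ones are still in their places in the rack.

**Checks that were off:**
- **Stem top:** the 162 mm reading is 6 mm low, and its position was about 4 mm off the column axis. I put that down to hand-read pixels and the 2 mm calibration.
- **Push force:** the wrist force at full depth was about 2 N lower than I expected from the spring figures.
- **Grip opening:** it read 13 mm on a stem listed as 15 mm.

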